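# Clear the cutting station into its offcut box

## Robot

A 6-joint arm with a two-finger parallel gripper is mounted at the origin on the work surface. World frame = base frame: x ahead of the robot, y to its left, z up, the work surface at z = 0. Lengths are in mm, angles in rad, forces in N, time in s.
With the tool pointing down it reaches from about 400 to 925 mm from the base axis. Payload 12.5 kg.
Tool frame: the origin (TCP) lies between the finger pads; the fingertips stand tip_extent ahead of it and the grasp point (between the pads) lies 6 mm ahead of it (tip_extent is the distance from the TCP to the fingertips, in mm); z points along the fingers, y is the line along which they close (so a half turn about z gives the same grasp; the last joint's range is limited). The gripper opens to 95 mm and grips with 3 to 60 N. Pads are 20 mm wide; open, the fingers measure 119 mm over their backs; the gripper's body (75 mm by 180 mm) begins 59 mm behind the grasp point.
Start: joints at [-1.366, 0.491, 1.559, -0, 1.092, -0.106], TCP at [191.16, -595.064, 239.661] pointing down, gripper open.
Joint ranges: [-3.1, 3.1], [-0.84, 2.19], [0.05, 2.79], [-1.13, 4.28], [0.06, 2.93], [-2.69, 2.69]. Speed limits (rad/s): [2.22, 2.22, 2.79, 3.14, 3.14, 3.14].

## Interface

Orientations are given as a unit quaternion [x, y, z, w].
In Python, from workcell import observe, camera, get_calibration, hand_in, search_frame, regions_of, tip_of, tip_extent gives the robot as it stands.
- The arm moves only by the tool servo_tool, never from a script. Its argument "increments" is a list that holds one entry, the list of rows, each a list of 5 numbers: the shift along the tool's x, y, z in mm, then the turn about the tool's z in rad, then the opening, from -1 (shut) to 1 (fully open). In form: [[[x, y, z, twist, fingers], ...]]. A call has 1 to 20 rows; each row is the pose to reach, as a shift and turn from the pose commanded when the call began, along the tool's axes at that moment; what a row does not reach only later rows make up. A row lasts 1/10 s, in which the tool goes at most 50 mm and 8.59 degrees, less where a joint would pass 70% of its speed; a pose out of reach is approached as far as the arm can. A call with a gripper value outside its range is refused whole. The fingers move at their own pace and stop on an object; the grip force is fixed at half the most. Time passes only in rows, so rows that repeat a pose let the fingers close. It gives the time, the measured TCP pose, the force, the opening and the grip force at its end, in the units of the state.
- observe(): the state, without advancing time (a new reading comes with each control period).
- camera(name): name is "scene" or "side" or "wrist"; returns (picture, depth): 384x512x3 uint8, red, green, blue; 384x512 float32, mm along the optical axis (not along the pixel's ray), 0 where there is no reading.
- get_calibration(name): a dict with "fx", "fy", "cx", "cy" (pixels), "D" ([k1, k2, p1, p2, k3] as OpenCV has them; the pictures are not rectified), "world_from_camera" (4x4, takes a point from camera to world coordinates). Camera axes: x right, y down, z forward; pixel columns grow to the right and rows downward; lengths in mm; the calibration is good to about 2 mm. A picture is of the moment at which its call begins: read the wrist's pose just before it. get_calibration takes no time and is no camera call; for the wrist camera it gives the pose at the moment of the call.
- hand_in(): hands the job in; it is judged then, once.
Trained networks look in the newest picture that a camera, given by its name, has taken for a name from the list of things; names that differ only in an ending like _2 or _b are one class to them, and where a whole thing is asked for, a point or a joint stands for the part that bears it (a point fixed in the world has none). Each returns a list of dicts, best first, with "p" (0 to 1); they miss things now and then, are a little off and sometimes report something else, mostly with a low value. They report only what shows in the picture. A call takes as long as a camera call.
- search_frame(camera, thing): "box" ([left, top, right, bottom] in pixels, round what is visible of it).
- regions_of(camera, thing): "pixels" (384x512 bool, what is visible of it) and "box" ([left, top, right, bottom] in pixels, round what is visible of it).
- tip_of(camera, thing): "xy" ([column, row] in pixels: a listed point, or the origin of a listed thing).
The state is a dict: "t": time; "joints": joint angles; "joint_vel": joint speeds; "tau": joint torques, N m; "ee_pos": TCP position; "tool_rot": TCP orientation; "force": force on the tool from outside, world axes, zero at the start; "ft_torque": the same for the moment, N m; "finger_gap": finger opening in mm; "finger_force": force on a finger pad.
Only numpy, scipy, OpenCV 4.12 (cv2) and the standard library are available. Lean on these libraries where they do the work, as an engineer would, in place of code of your own. Each camera call takes 0.05 s, during which the arm holds its last target. There are 200 camera calls.

## Task

Clear up the cutting station: put the flat pry blade into the notch at the front of the offcut box, lever the flush cover up with it and swing the cover right open, about upright. Then sweep every offcut off the board into the box with the scraper block, not with the fingers (only one that has fallen on the bench may be picked up and dropped in by hand). Finally shut the cover fully and put both tools back on the rubber mat, the blade lying flat and the scraper standing on its base; leave the mug, spool and jar alone.

Things in the scene. Friction and masses are not known exactly. Their poses are not given: they have to be found in the camera images.
- station: cutting station, one fixed unit, 140 mm deep (x) by 380 mm long (y from -150 to +230 mm), 80 mm high. Origin on the bench; at yaw 0 x points away from the robot, y to its left along the length, z up. y from -30 to 230 mm is the cutting board (point board); y from -150 to -30 mm the offcut box (point box) with its cover, flush with the board when shut
- board (a point): on top of the flat grey cutting board, at station (-6, 100, 80) mm. The board spans station x -70 to +58, y -30 to +230 mm; an aluminium fence (x 58 to 70 mm, top at z = 105 mm) runs along its far edge, its other edges are open; its end at y = -30 mm drops straight into the offcut box
- box (a point): centre of the inside floor of the offcut box, at station (0, -87, 6) mm. Inside: station x -64 to +64, y -144 to -30 mm; plywood walls 6 mm thick with rims at z = 76 mm, on the fourth side the board's end, top at z = 80 mm
- cover (a joint): flat aluminium cover of the offcut box, plate 136 x 116 x 4 mm, no knob. Hinged along the box's far rim. In rad: 0 = shut (top at station z = 80 mm), grows as its near edge swings up and away from the robot, 1.65 = stop, a little past upright. Stiff hinge: stays at any angle; 2 to 3 N at the free edge moves it. 150 g
- cover_hinge (a point): middle of the cover's hinge axis, at station (66, -90, 76) mm, level with the underside of the shut cover; the axis is the station's y
- cover_lip (a point): middle of the cover's free edge, on its underside, 136 mm from the hinge axis; moves with the cover
- notch (a point): centre of the pry notch in the box's near wall (the face towards the robot), at station (-70, -90, 71) mm: an opening 60 mm wide along y and 10 mm high between the wall (station z = 66 mm) and the underside of the shut cover (z = 76 mm), through the 6 mm wall
- blade: flat pry blade, 150 g: dark wooden handle 100 x 24 x 30 mm high with a flat steel blade 30 mm wide, 3 mm thick, standing 80 mm out of its end. Origin under the middle of the handle; x along the handle towards the blade, z up as it lies. The blade's mid-plane is 10 mm above the origin; balance point at x = 15 mm
- blade_tip (a point): middle of the blade's tip edge, at (130, 0, 10) mm from the blade's origin
- scraper: wooden scraper block, 250 g, standing on its base: base 140 x 34 x 30 mm high with steel strips along both long sides, above it a grip 110 mm long, 26 mm thick, up to 68 mm above the base. Origin under the middle of the base, x along its length, z up. Same both ways round
- mat: black rubber tool mat fixed on the bench, 240 x 240 x 3 mm, the blade and scraper start on it and belong on it. Origin under its centre, x and y along its sides
- offcut1: offcut of pale wooden batten, 48 x 24 x 14 mm, 11 or 12 g, lying on the board at the start if present. Origin under its middle (as first laid), x along its length
- offcut2: offcut of pale wooden batten, 42 x 24 x 14 mm, 11 or 12 g, lying on the board at the start if present. Origin under its middle (as first laid), x along its length
- offcut3: offcut of pale wooden batten, 38 x 24 x 14 mm, 11 or 12 g, lying on the board at the start if present. Origin under its middle (as first laid), x along its length
- offcut4: offcut of pale wooden batten, 50 x 24 x 14 mm, 11 or 12 g, lying on the board at the start if present. Origin under its middle (as first laid), x along its length
- offcut5: offcut of pale wooden batten, 44 x 24 x 14 mm, 11 or 12 g, lying on the board at the start if present. Origin under its middle (as first laid), x along its length
- offcut6: offcut of pale wooden batten, 36 x 24 x 14 mm, 11 or 12 g, lying on the board at the start if present. Origin under its middle (as first laid), x along its length
- mug: blue mug, 80 mm wide, 95 mm high, stands left of the station; leave alone. Origin under its centre
- spool: spool of lime cord, 100 mm wide, 110 mm high, stands left of the station; leave alone. Origin under its centre
- jar: closed jar, 64 mm wide, 85 mm high, stands beyond the station; leave alone. Origin under its centre

How it is judged:
By the outcome, as a careful person would: the job done as asked, in the order asked, and still so for the second after the job is handed in, with the robot touching nothing.
Of offcut1, offcut2, offcut3, offcut4, offcut5, offcut6 only 3 to 6 are there at a start; the rules pass over those that are not, and their reading is None.
At some moment in a run one of blade, scraper, offcut1, offcut2, offcut3, offcut4, offcut5, offcut6 may be knocked a few centimetres aside while the robot is not near it.
Once in a run the grip may slacken for a moment while it holds something.
It also fails if it takes over 210 s, if anything falls off the work surface, if the arm or the gripper's body presses on something with over 40 N, if the wrist force passes 120 N, or if a joint passes its speed limit or range.

## Working session

There is one attempt and no reset: what is moved stays moved. The work goes in short steps, Python scripts to look and compute and a tool call to move; the robot and the scene stay as the last step left them, time stands still between calls to the robot, and variables do not carry over. Pictures are saved under pics/ and viewed, at most 14 in all, crops included, and the job is handed in when it is done.

Besides the shell and the picture viewer there is one more tool, called after "Emit:" by a JSON object that holds its "op" and its "data", one argument or row to a line. servo_tool: Moves the arm, as the interface text tells. Its arguments: {"type":"object","properties":{"increments":{"type":"array","items":{"type":"array","items":{"type":"array","items":{"type":"number"}}}}},"required":["increments"]}

```bash
ls; mkdir -p pics
python3 - <<'E'
from workcell import *
import cv2
s=observe();print(s['t'],s['ee_pos'],s['tool_rot'],s['finger_gap'],tip_extent)
ims=[]
for n in ['scene','side','wrist']:
    p,d=camera(n);ims.append(p[:,:,::-1])
    c=get_calibration(n);print(n,c['fx'],c['world_from_camera'])
    import numpy as np;np.savez(f'pics/{n}0.npz',p=p,d=d,T=c['world_from_camera'])
cv2.imwrite('pics/a.png',ims[0]);cv2.imwrite('pics/b.png',ims[1])
E
```

```text
pics
0.0 [ 191.12648566 -594.83214876  239.06506349] [ 9.87950660e-01  1.54768134e-01 -2.61863553e-05 -5.63375781e-04] 94.95749203815537 25.0
scene 390.2589641865308 [[ 5.36252075e-01  7.02004232e-01 -4.68640342e-01  1.20143017e+03]
 [ 8.43948879e-01 -4.54866963e-01  2.84334900e-01 -3.30862356e+02]
 [-1.35647065e-02 -5.47983671e-01 -8.36379038e-01  1.22367886e+03]
 [ 0.00000000e+00  0.00000000e+00  0.00000000e+00  1.00000000e+00]]
side 366.91721806667897 [[-8.98382000e-01 -2.69977228e-01  3.46442027e-01  1.84354529e+02]
 [-4.39214950e-01  5.52390615e-01 -7.08487710e-01  8.07876947e+02]
 [-9.57761770e-05 -7.88655124e-01 -6.14835821e-01  7.48528547e+02]
 [ 0.00000000e+00  0.00000000e+00  0.00000000e+00  1.00000000e+00]]
wrist 291.4344567985475 [[ 3.07373139e-01 -9.12381702e-01 -2.70335685e-01  2.66938910e+02]
 [-9.51588366e-01 -2.95053564e-01 -8.61566982e-02 -5.70132097e+02]
 [-1.15571233e-03  2.83730548e-01 -9.58903353e-01  3.83572147e+02]
 [ 0.00000000e+00  0.00000000e+00  0.00000000e+00  1.00000000e+00]]
```

View pics/a.png

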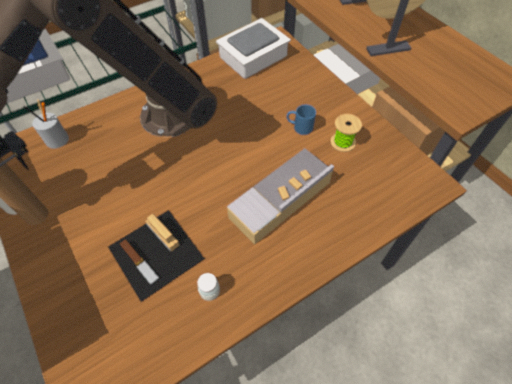

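View pics/b.png

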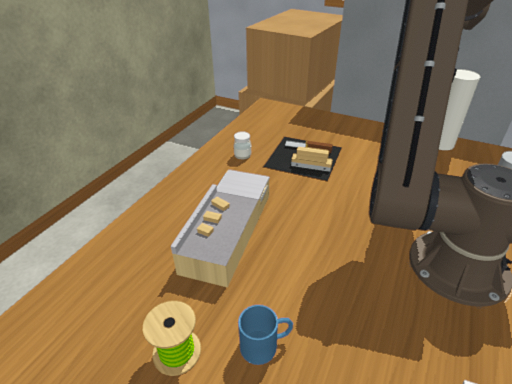

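The scene view shows the station at about (280,195), with three offcuts on the board at (284,191), (295,183) and (305,175). The blade is at (140,260) and the scraper at (162,232), both on the mat. The jar is at (208,287), with the mug and spool at upper right. Next I'll measure these.

```bash
cat > h.py <<'E'
import numpy as np, cv2
from workcell import *
def shot(n):
    c=get_calibration(n); p,d=camera(n); return p,d,c
def cloud(d,c,mask=None):
    m=(d>0) if mask is None else (mask&(d>0))
    v,u=np.nonzero(m)
    K=np.array([[c['fx'],0,c['cx']],[0,c['fy'],c['cy']],[0,0,1.]])
    q=cv2.undistortPoints(np.stack([u,v],1).astype(np.float64)[:,None],K,np.array(c['D'],float))[:,0]
    z=d[v,u]; P=np.c_[q*z[:,None],z]; T=np.array(c['world_from_camera'])
    return P@T[:3,:3].T+T[:3,3]
def rect(xy):
    (cx,cy),(w,h),a=cv2.minAreaRect(xy.astype(np.float32))
    if w<h: w,h,a=h,w,a+90
    return np.round([cx,cy,w,h,(a+90)%180-90],1)
def ray(uv,c,z):
    K=np.array([[c['fx'],0,c['cx']],[0,c['fy'],c['cy']],[0,0,1.]])
    q=cv2.undistortPoints(np.array([[uv]],float),K,np.array(c['D'],float))[0,0]
    T=np.array(c['world_from_camera']); r=T[:3,:3]@np.r_[q,1]; o=T[:3,3]
    return o+r*(z-o[2])/r[2]
E
python3 - <<'E'
from h import *
for n in ['scene','side']:
    p,d,c=shot(n)
    for t in ['station','cover','mat','blade','scraper','offcut1','offcut4','mug','spool','jar']:
        for r in regions_of(n,t)[:7]:
            if r['p']<.3: continue
            P=cloud(d,c,r['pixels'])
            if len(P)<8: continue
            zt=np.percentile(P[:,2],97)
            top=P[P[:,2]>zt-8]
            print(n,t,round(r['p'],2),len(P),'med',np.median(P,0).round(),'z',np.percentile(P[:,2],[3,50,97]).round(),'top',rect(top[:,:2]),'all',rect(P[:,:2]))
    for t in ['station','blade','blade_tip','scraper','notch','board','cover_hinge','mat']:
        z=dict(station=0,blade=3,blade_tip=13,scraper=3,notch=71,board=80,cover_hinge=76,mat=0)[t]
        for r in tip_of(n,t)[:1]: print('  tip',t,round(r['p'],2),ray(r['xy'],c,z).round(1))
E
```

```text
scene station 0.59 4401 med [634. 116.  78.] z [  9.  78. 104.] top [665.7 220.  260.7  15.6 -81. ] all [587.8 175.2 441.7 186.  -80.2]
scene cover 0.86 1206 med [636.  19.  79.] z [75. 79. 83.] top [633.   20.5 139.6 117.4   9.7] all [632.2  20.6 141.3 117.7   9.8]
scene mat 0.78 3755 med [ 577. -329.    2.] z [-2.  2.  7.] top [ 555.7 -323.1  243.6  241.3    4. ] all [ 555.5 -323.8  244.6  241.2    4.5]
scene blade 0.38 4209 med [634. 116.  78.] z [ 16.  78. 104.] top [659.4 216.2 255.2  29.1 -81. ] all [588.9 171.3 433.6 185.  -80.2]
scene scraper 0.93 491 med [ 527. -279.   58.] z [ 5. 58. 74.] top [ 509.3 -276.4  112.8   25.9   10.1] all [ 495.  -282.1  172.1   36.1   12. ]
scene scraper 0.35 390 med [ 571. -384.   20.] z [10. 20. 36.] top [ 525.7 -391.2   97.2   23.3    9.4] all [ 560.4 -385.4  176.8   27.6   10.7]
scene scraper 0.35 836 med [536. 505. 103.] z [ -1. 103. 112.] top [525.5 517.5 100.   97.1 -70.7] all [493.1 561.5 207.1 112.9 -46.7]
scene offcut1 0.59 86 med [620. 247.  92.] z [79. 92. 97.] top [618.4 247.6  36.2  25.3   4. ] all [614.8 253.1  42.6  37.1   5.1]
s
[... 3550 characters left out ...]
4 med [372. 426.  54.] z [ 4. 54. 95.] top [374.5 434.7  79.3  78.5 -65.8] all [393.3 418.  130.7 102.  -15.6]
side spool 0.65 3302 med [512. 533. 109.] z [  1. 109. 112.] top [524.2 521.1  99.5  99.3 -29.8] all [560.2 494.9 187.5 115.7 -46.8]
side jar 0.65 414 med [ 762. -213.   52.] z [ 1. 52. 85.] top [ 774.5 -230.2   56.1   53.   -13.7] all [ 789.6 -268.9  150.5   67.4  -60.5]
  tip station 0.7 [616.8 100.7   0. ]
  tip blade 0.8 [ 521.8 -392.7    3. ]
  tip blade_tip 0.55 [ 643.8 -374.5   13. ]
  tip scraper 0.89 [ 512.5 -279.7    3. ]
  tip notch 0.8 [564.9  11.1  71. ]
  tip board 0.78 [599.5 205.   80. ]
  tip cover_hinge 0.82 [698.2  31.8  76. ]
  tip mat 0.55 [ 544.3 -325.2    0. ]
```

```bash
cat >> h.py <<'E'
from scipy.spatial.transform import Rotation as Ro
def toolyaw():
    R=Ro.from_quat(observe()['tool_rot']).as_matrix(); return np.arctan2(R[1,0],R[0,0]),R
def go(*pts,yaw=None):
    """tool-axis shifts from now to world points (one call)"""
    s=observe(); a,R=toolyaw()
    print('at',s['t'],s['ee_pos'].round(1),'yaw',np.degrees(a).round(2),'F',np.round(s['force'],1),'gap',round(float(s['finger_gap']),1))
    for p in pts:
        print('  shift',(R.T@(np.array(p)-s['ee_pos'])).round(1), 'twist',None if yaw is None else round(float((a-np.radians(yaw)+np.pi)%(2*np.pi)-np.pi),3))
ST=np.array([620.6,110.6]); SY=9.5
def st(x,y,z=0):
    c,s_=np.cos(np.radians(SY)),np.sin(np.radians(SY)); return np.array([ST[0]+c*x-s_*y,ST[1]+s_*x+c*y,z])
E
python3 -c "
from h import *
go((530,-375,250),yaw=9.8)"
```

```text
at 2.05 [ 191.1 -595.1  239.6] yaw 17.81 F [-0.8  0.6 -0.7] gap 95.2
  shift [ 389.9 -105.9  -10.4] twist 0.14
```

Emit:
{"op": "servo_tool", "data": {
  "increments": [
    [[45,-8,0,0.05,1],[90,-18,0,0.1,1],[135,-28,-5,0.14,1],[180,-38,-10,0.14,1],[225,-48,-10,0.14,1],[270,-58,-10,0.14,1],[315,-68,-10,0.14,1],[360,-78,-10,0.14,1],[390,-105,-10,0.14,1],[390,-105,-10,0.14,1],[390,-105,-10,0.14,1],[390,-105,-10,0.14,1]]
  ]
}}

```text
t: 3.25
ee_pos: [529.9, -376.5, 249.7]
tool_rot: [0.996, 0.085, -0.0, 0.0]
force: [-0.3, -0.2, 0.7]
finger_gap: 95.0
finger_force: 0.0
```

Run:
```python
from h import *
p,d,c=shot('wrist'); cv2.imwrite('pics/c.png',p[:,:,::-1])
for t in ['blade','scraper','mat']:
    for r in regions_of('wrist',t)[:2]:
        P=cloud(d,c,r['pixels']); zt=np.percentile(P[:,2],95); top=P[P[:,2]>zt-6]
        print(t,round(r['p'],2),len(P),'ztop',zt.round(1),'top',rect(top[:,:2]),'all',rect(P[:,:2]))
for t,z in [('blade',3),('blade_tip',13),('scraper',3)]:
    for r in tip_of('wrist',t)[:1]: print(t,r['p'],ray(r['xy'],c,z).round(1))
go((560,-385,32),yaw=9.8)
```

```text
blade 0.68 2839 ztop 33.1 top [ 522.9 -391.8   98.8   23.1   10. ] all [ 561.4 -385.1  177.1   29.3   10.8]
scraper 0.74 3969 ztop 71.2 top [ 513.1 -296.2  108.8   68.5   10.7] all [ 513.7 -295.4  141.3   70.5   13. ]
scraper 0.26 1948 ztop 36.1 top [614.4 -42.   83.5   3.8   9.9] all [631.  -39.1 123.4  23.6  -0.8]
mat 0.66 25430 ztop 3.6 top [ 555.1 -323.6  245.6  244.9    4.7] all [ 555.  -323.5  245.8  245.2    4.7]
mat 0.65 1917 ztop 36.2 top [614.4 -42.   83.5   3.8   9.9] all [631.  -39.1 123.4  23.6  -0.8]
blade 0.71 [ 524.1 -391.7    3. ]
blade_tip 0.67 [ 649.7 -369.9   13. ]
scraper 0.78 [ 508.1 -269.1    3. ]
at 3.6 [ 530.  -376.3  249.7] yaw 9.74 F [0.3 0.3 0.3] gap 95.3
  shift [ 28.1  13.6 217.7] twist -0.001
```

View pics/c.png

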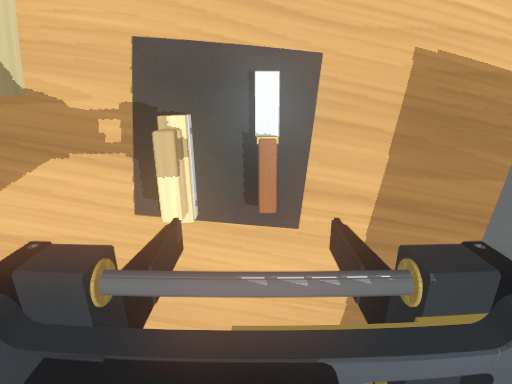

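The wrist view shows the blade's steel at (267,105), its handle at (268,175) and the scraper at (175,165), which agrees with the networks.

Emit:
{"op": "servo_tool", "data": {
  "increments": [
    [[24,14,45,-0.005,1],[24,14,90,-0.005,1],[24,14,135,-0.005,1],[24,14,170,-0.005,1],[24,14,200,-0.005,1],[24,14,218,-0.005,1],[24,14,218,-0.005,1],[24,14,218,-0.005,1],[24,14,218,-0.005,-1],[24,14,218,-0.005,-1],[24,14,218,-0.005,-1],[24,14,218,-0.005,-1],[24,14,218,-0.005,-1],[24,14,218,-0.005,-1],[24,14,218,-0.005,-1]]
  ]
}}

```text
t: 5.1
ee_pos: [556.4, -385.6, 31.6]
tool_rot: [0.996, 0.088, 0.0, 0.0]
force: [0.6, 0.5, -0.7]
finger_gap: 44.5
finger_force: 0.0
```

Run:
```python
from h import *
go((555,-385,250),yaw=SY)
# blade axes estimate after grasp: tip at tool +97
a=st(-70-15-97,-90,90)
print(a,st(-50-97,-90,90)); go(a+[0,0,110],yaw=SY)
```

```text
at 5.1 [ 556.4 -385.6   31.6] yaw 10.08 F [ 0.6  0.5 -0.7] gap 44.5
  shift [  -1.3   -0.8 -218.4] twist 0.01
[455.95030505  -8.2043684   90.        ] [490.4703011  -2.4277022  90.       ]
at 5.1 [ 556.4 -385.6   31.6] yaw 10.08 F [ 0.6  0.5 -0.7] gap 44.5
  shift [ -32.9 -389.1 -168.4] twist 0.01
```

Emit:
{"op": "servo_tool", "data": {
  "increments": [
    [[0,0,0,0,-1],[0,0,0,0,-1],[0,0,0,0,-1],[0,0,0,0,-1],[0,0,0,0,-1],[0,0,0,0,-1],[0,0,-10,0,-1],[0,0,-30,0,-1],[0,0,-60,0,-1],[0,0,-90,0,-1],[0,0,-120,0,-1],[0,0,-120,0,-1],[0,0,-120,0,-1]]
  ]
}}

```text
t: 6.4
ee_pos: [556.3, -385.5, 152.3]
tool_rot: [0.996, 0.088, 0.0, 0.0]
force: [0.4, 0.7, -3.7]
finger_gap: 24.2
finger_force: 30.0
```

Run:
```python
from h import *
go(st(-70-40-97,-90,150),yaw=SY)
```

```text
at 6.4 [ 556.3 -385.5  152.3] yaw 10.07 F [ 0.4  0.7 -3.7] gap 24.2
  shift [ -57.8 -389.3    2. ] twist 0.01
```

Emit:
{"op": "servo_tool", "data": {
  "increments": [
    [[-10,-30,0,0,-1],[-20,-70,0,0.01,-1],[-30,-110,0,0.01,-1],[-40,-150,0,0.01,-1],[-50,-190,0,0.01,-1],[-58,-230,0,0.01,-1],[-58,-270,0,0.01,-1],[-58,-310,0,0.01,-1],[-58,-350,0,0.01,-1],[-58,-375,0,0.01,-1],[-58,-389,0,0.01,-1],[-58,-389,0,0.01,-1],[-58,-389,0,0.01,-1],[-58,-389,0,0.01,-1]]
  ]
}}

```text
t: 7.8
ee_pos: [431.3, -13.3, 151.2]
tool_rot: [0.997, 0.082, -0.0, -0.0]
force: [0.7, 0.8, -1.6]
finger_gap: 24.0
finger_force: 3.0
```

Run:
```python
from h import *
p,d,c=shot('wrist'); cv2.imwrite('pics/d.png',p[:,:,::-1])
for t in ['blade','cover']:
    for r in regions_of('wrist',t)[:2]:
        P=cloud(d,c,r['pixels']); zt=np.percentile(P[:,2],95); top=P[P[:,2]>zt-6]
        print(t,round(r['p'],2),len(P),'z',np.percentile(P[:,2],[3,50,95]).round(1),'top',rect(top[:,:2]),'all',rect(P[:,:2]))
        if t=='blade':
            for lo in range(470,560,15):
                q=P[(P[:,0]>lo)&(P[:,0]<lo+15)]
                if len(q)>9: print(lo,np.median(q,0).round(1))
for t,z in [('blade_tip',133),('notch',71),('cover_hinge',76)]:
    for r in tip_of('wrist',t)[:1]: print(t,r['p'],ray(r['xy'],c,z).round(1))
print('pred notch',st(-70,-90,71))
p,d,c=shot('side')
for t,z in [('blade_tip',133),('notch',71)]:
    for r in tip_of('side',t)[:1]: print(t,r['p'],ray(r['xy'],c,z).round(1))
go(st(-70-20-97,-90,90),yaw=SY)
```

```text
blade 0.82 11095 z [132.6 134.2 152.2] top [420.5 -14.5  81.4  24.8   9.4] all [458.3  -7.9 157.8  55.7   8.8]
470 [477.7  -5.  133.7]
485 [492.6  -2.3 133.8]
500 [ 5.076e+02 -1.000e-01  1.340e+02]
515 [5.197e+02 2.000e-01 1.341e+02]
cover 0.89 4122 z [76.9 79.2 80.5] top [570.6  10.2 117.8  15.6 -80.3] all [570.6  10.2 117.8  15.6 -80.3]
blade_tip 0.6 [524.4   1.5 133. ]
notch 0.7 [565.2  10.3  71. ]
pred notch [566.41429242  10.28096345  71.        ]
blade_tip 0.75 [524.5   6.6 133. ]
notch 0.96 [559.4  18.9  71. ]
at 8.25 [431.3 -12.8 151.6] yaw 9.49 F [-0.1 -0.7 -1.5] gap 24.1
  shift [20.1 -0.5 61.6] twist -0.0
```

View pics/d.png

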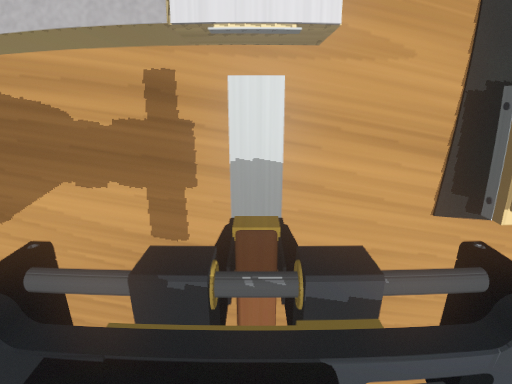

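The blade is held level, with its tip at (256,76) and the notch at (255,27), in line with it. The grip has slackened briefly, so I'll check it and then insert.

Emit:
{"op": "servo_tool", "data": {
  "increments": [
    [[0,0,0,0,-1],[0,0,20,0,-1],[0,0,40,0,-1],[0,0,55,0,-1],[0,0,61.5,0,-1],[0,0,61.5,0,-1],[0,0,61.5,0,-1],[0,0,61.5,0,-1]]
  ]
}}

```text
t: 9.05
ee_pos: [431.6, -12.7, 90.7]
tool_rot: [0.997, 0.083, 0.001, 0.0]
force: [0.3, -0.8, -2.1]
finger_gap: 24.3
finger_force: 30.0
```

Run:
```python
from h import *
p,d,c=shot('wrist')
r=regions_of('wrist','blade')[0]
P=cloud(d,c,r['pixels'])
for lo in range(470,560,15):
    q=P[(P[:,0]>lo)&(P[:,0]<lo+15)]
    if len(q)>9: print(lo,np.median(q,0).round(1))
go(st(-48-94,-90,90),yaw=SY); print(observe()['finger_force'])
```

```text
470 [477.7  -4.1  73.3]
485 [492.6  -1.8  73.4]
500 [5.076e+02 5.000e-01 7.360e+01]
515 [519.9   0.7  73.7]
at 9.15 [431.5 -12.7  90.7] yaw 9.5 F [ 0.1 -0.2 -0.5] gap 23.7
  shift [64.9 -0.4  0.7] twist 0.0
29.99985158443451
```

Emit:
{"op": "servo_tool", "data": {
  "increments": [
    [[0,0,1,0,-1],[10,0,1,0,-1],[20,0,1,0,-1],[30,0,1,0,-1],[38,0,1,0,-1],[44,0,1,0,-1],[50,0,1,0,-1],[56,0,1,0,-1],[62,0,1,0,-1],[66,0,1,0,-1],[66,0,1,0,-1]]
  ]
}}

```text
t: 10.25
ee_pos: [496.8, -1.7, 89.1]
tool_rot: [0.997, 0.083, 0.0, 0.0]
force: [-0.8, -0.5, -2.5]
finger_gap: 23.6
finger_force: 30.0
```

Emit:
{"op": "servo_tool", "data": {
  "increments": [
    [[0,0,-4,0,-1],[0,0,-7,0,-1],[0.5,0,-12,0,-1],[1,0,-17,0,-1],[2,0,-22,0,-1],[3.5,0,-28,0,-1],[5,0,-34,0,-1],[7,0,-40,0,-1],[9,0,-46,0,-1],[11,0,-51,0,-1],[14,0,-57,0,-1],[14,0,-57,0,-1]]
  ]
}}

```text
t: 11.45
ee_pos: [511.1, 0.5, 147.0]
tool_rot: [0.997, 0.083, 0.001, 0.0]
force: [0.2, 0.9, -1.6]
finger_gap: 23.9
finger_force: 30.0
```

Run:
```python
from h import *
p,d,c=shot('wrist')
r=regions_of('wrist','blade')[0]
P=cloud(d,c,r['pixels'])
for lo in range(530,620,15):
    q=P[(P[:,0]>lo)&(P[:,0]<lo+15)]
    if len(q)>9: print(lo,np.median(q,0).round(1))
q,d,c=shot('side')
for t in ['cover']:
    for r in regions_of('side',t)[:2]:
        P=cloud(d,c,r['pixels']); print(r['p'],P.min(0),P.max(0))
cv2.imwrite('pics/e.png',np.hstack([p[:,:,::-1],q[:,:,::-1]])[:, :, :][::1,::1][:, :] if 0 else cv2.resize(np.hstack([p[:,:,::-1],q[:,:,::-1]]),(800,300)))
go()
```

```text
530 [537.7   5.7 129.4]
545 [552.6   8.2 129.5]
560 [567.6  10.6 129.6]
575 [578.    9.9 129.8]
0.6 [ 575.11311203 -235.53036273   -3.8711123 ] [762.17757882  90.52474159 149.90401262]
at 11.65 [5.104e+02 5.000e-01 1.461e+02] yaw 9.5 F [ 0.4  0.8 -1.8] gap 23.9
```

View pics/e.png

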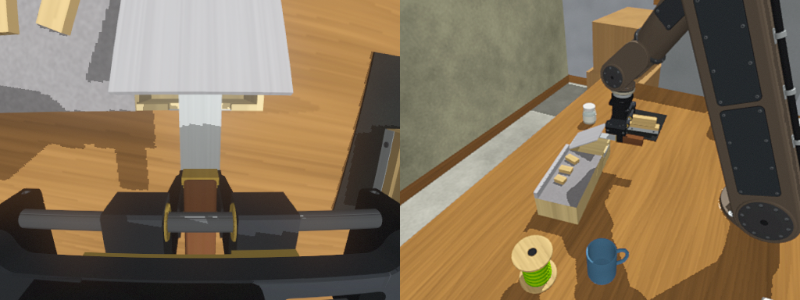

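The cover is about 30° up and resting on the level blade tip, so I'll continue the arc.

Emit:
{"op": "servo_tool", "data": {
  "increments": [
    [[3,0,-5,0,-1],[6,0,-9.5,0,-1],[9,0,-14,0,-1],[12.5,0,-18.5,0,-1],[16.5,0,-22.5,0,-1],[20.5,0,-26.5,0,-1],[24.5,0,-30.5,0,-1],[29,0,-34,0,-1],[33,0,-37.5,0,-1],[38,0,-40.5,0,-1],[42.5,0,-43.5,0,-1],[47.5,0,-46,0,-1],[52.5,0,-48.5,0,-1],[58,0,-50.5,0,-1],[63,0,-52.5,0,-1],[68,0,-54,0,-1],[74,0,-55.5,0,-1],[79,0,-56.5,0,-1],[85,0,-57.5,0,-1],[90,0,-58,0,-1]]
  ]
}}

```text
t: 13.65
ee_pos: [599.5, 15.5, 204.2]
tool_rot: [0.997, 0.083, 0.0, 0.0]
force: [-2.1, -1.6, -3.2]
finger_gap: 23.8
finger_force: 30.0
```

Emit:
{"op": "servo_tool", "data": {
  "increments": [
    [[4,0,0,0,-1],[8,0,0,0,-1],[11,0,0,0,-1],[11,0,0,0,-1]]
  ]
}}

```text
t: 14.05
ee_pos: [610.3, 17.2, 204.1]
tool_rot: [0.997, 0.083, 0.0, 0.0]
force: [-0.5, -0.5, -1.0]
finger_gap: 23.7
finger_force: 30.0
```

```bash
cat >> h.py <<'E'
def cover_angle(cam='side'):
    """fit line in station x-z plane of points of the raised plate"""
    p,d,c=shot(cam); P=cloud(d,c); t=np.radians(SY)
    q=P[:,:2]-ST; X=q[:,0]*np.cos(t)+q[:,1]*np.sin(t); Y=-q[:,0]*np.sin(t)+q[:,1]*np.cos(t); Z=P[:,2]
    m=(X>20)&(X<110)&(Y>-145)&(Y<-35)&(Z>108)&(Z<216)
    X,Z=X[m],Z[m]
    if len(X)<50: return None,p
    from numpy.linalg import svd
    A=np.c_[X,Z]; mu=np.median(A,0)
    k=np.abs(X-np.median(X))<25; A=A[k]-A[k].mean(0); v=svd(A,full_matrices=False)[2][0]
    v=v*np.sign(v[1]); return (round(float(np.arctan2(v[1],-v[0])),3),len(X),mu.round(1),Z.max().round(1)),p
E
python3 - <<'E'
from h import *
a,p=cover_angle('side');print(a)
a,p2=cover_angle('scene');print(a)
cv2.imwrite('pics/f.png',np.hstack([p[60:260,100:400,::-1],p2[120:320,150:450,::-1]]))
go()
E
```

```text
(1.597, 580, array([ 69.3, 179.2]), np.float64(212.7))
(1.583, 494, array([ 71.2, 183.1]), np.float64(213.3))
at 14.15 [610.   17.2 204.2] yaw 9.5 F [ 0.2 -0.3 -1.6] gap 23.8
```

View pics/f.png

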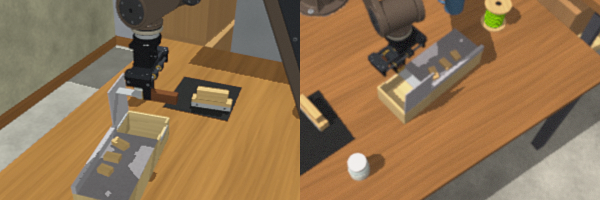

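The cover stands at about 1.59 rad. Now I'll take the blade back to the mat.

Emit:
{"op": "servo_tool", "data": {
  "increments": [
    [[-20,0,0,0,-1],[-60,0,0,0,-1],[-100,0,0,0,-1],[-105,30,10,0,-1],[-105,75,20,0,-1],[-100,120,30,0,-1],[-90,165,40,0,-1],[-80,210,40,0,-1],[-60,255,40,0,-1],[-40,290,40,0,-1],[-20,325,40,0,-1],[-10,350,40,0,-1],[-10,370,40,0,-1],[-10,380,40,0,-1],[-10,380,40,0,-1],[-10,380,40,0,-1]]
  ]
}}

```text
t: 15.75
ee_pos: [662.4, -358.6, 164.1]
tool_rot: [0.997, 0.083, -0.0, -0.0]
force: [0.6, 0.7, -1.7]
finger_gap: 24.3
finger_force: 30.0
```

Run:
```python
from h import *
a,_=cover_angle('side');print(a)
p,d,c=shot('wrist')
for t in ['scraper','blade']:
  for r in regions_of('wrist',t)[:1]:
    P=cloud(d,c,r['pixels']); zt=np.percentile(P[:,2],95); top=P[P[:,2]>zt-6]
    print(t,r['p'],zt,rect(top[:,:2]))
    if t=='blade':
      for lo in range(580,680,15):
        q=P[(P[:,0]>lo)&(P[:,0]<lo+15)]
        if len(q)>9: print(lo,np.median(q,0).round(1))
go((556.5,-386,32.5),yaw=9.8)
```

```text
(1.63, 517, array([ 70.1, 165.1]), np.float64(213.1))
scraper 0.68 32.232610122031595 [ 573.3 -248.7   10.     6.3  -27.3]
blade 0.88 165.19513780849553 [ 645.5 -361.2   67.1   25.9   10.7]
610 [ 619.2 -364.3  164.3]
625 [ 629.5 -364.7  164.5]
640 [ 653.3 -356.4  164.7]
655 [ 662.7 -357.9  164.8]
670 [ 677.4 -354.9  156. ]
at 15.95 [ 662.7 -358.4  164.6] yaw 9.54 F [ 0.3 -0.4 -1.9] gap 23.9
  shift [-109.3    9.6  132. ] twist -0.004
```

Emit:
{"op": "servo_tool", "data": {
  "increments": [
    [[-40,5,0,0,-1],[-80,9.5,0,0,-1],[-109,9.5,10,0,-1],[-109,9.5,40,0,-1],[-109,9.5,60,0,-1],[-109,9.5,60,0,-1],[-109,9.5,60,0,-1]]
  ]
}}

```text
t: 16.65
ee_pos: [557.0, -386.4, 104.7]
tool_rot: [0.997, 0.083, 0.0, 0.0]
force: [0.7, 0.8, -1.2]
finger_gap: 24.0
finger_force: 30.0
```

Run:
```python
from h import *
p,d,c=shot('scene')
for r in regions_of('scene','scraper')[:2]:
    P=cloud(d,c,r['pixels']); zt=np.percentile(P[:,2],95); top=P[P[:,2]>zt-6]
    print(r['p'],zt,rect(top[:,:2]))
p,d,c=shot('side')
for r in regions_of('side','scraper')[:2]:
    P=cloud(d,c,r['pixels']); zt=np.percentile(P[:,2],95); top=P[P[:,2]>zt-6]
    print(r['p'],zt,rect(top[:,:2]))
go((556.5,-386,32.5),yaw=9.8)
```

```text
0.66 72.83675739360596 [ 511.  -275.9  110.7   25.8   10.2]
0.65 163.25088852594124 [708.1  31.8 114.6   7.5 -82.1]
0.94 70.4946546797506 [ 510.2 -269.8  108.4   27.    11.4]
at 16.85 [ 557.2 -386.7  105.4] yaw 9.52 F [-0.3 -1.1 -1.7] gap 23.5
  shift [-0.7 -0.9 72.9] twist -0.005
```

Emit:
{"op": "servo_tool", "data": {
  "increments": [
    [[0,0,30,0,-1],[0,0,55,0,-1],[0,0,66,0,-1],[0,0,70,0,-1],[0,0,72.5,0,-1],[0,0,73,0,-1],[0,0,73,0,-1],[0,0,73,0,0.3],[0,0,73,0,0.5],[0,0,73,0,0.5],[0,0,73,0,0.5],[0,0,73,0,0.5],[0,0,50,0,0.5],[0,0,10,0,0.5],[0,0,-30,0,0.7],[0,0,-70,0,0.7],[0,0,-70,0,0.7]]
  ]
}}

```text
t: 18.55
ee_pos: [558.2, -387.8, 180.1]
tool_rot: [0.997, 0.083, 0.003, 0.003]
force: [0.7, -0.5, 0.9]
finger_gap: 80.3
finger_force: 0.0
```

Run:
```python
from h import *
go((513,-272,170),yaw=10)
```

```text
at 18.55 [ 558.2 -387.8  180.1] yaw 9.51 F [ 0.7 -0.5  0.9] gap 80.3
  shift [ -25.5 -121.8    9.1] twist -0.009
```

Emit:
{"op": "servo_tool", "data": {
  "increments": [
    [[-20,-40,0,0,0.8],[-40,-80,0,0,0.8],[-60,-110,0,-0.005,0.8],[-60,-122,-10,-0.005,0.8],[-60,-122,-20,-0.005,0.8],[-60,-122,-20,-0.005,0.8],[-60,-122,-20,-0.005,0.8]]
  ]
}}

```text
t: 19.25
ee_pos: [478.2, -277.2, 194.3]
tool_rot: [0.996, 0.085, 0.0, 0.001]
force: [-0.1, 0.7, 0.4]
finger_gap: 85.7
finger_force: 0.0
```

Run:
```python
from h import *
p,d,c=shot('wrist')
cv2.imwrite('pics/g.png',p[:,:,::-1])
for t in ['scraper','blade']:
  for r in regions_of('wrist',t)[:2]:
    P=cloud(d,c,r['pixels']); zt=np.percentile(P[:,2],95); top=P[P[:,2]>zt-6]
    print(t,r['p'],zt,rect(top[:,:2]),rect(P[:,:2]))
go((510,-272,64),yaw=10)
```

```text
scraper 0.63 71.18801184787323 [ 509.4 -274.7  109.1   26.    10.6] [ 502.9 -275.9  153.1   40.2   10.7]
blade 0.71 32.991111680041485 [ 523.4 -391.8   99.5   25.9    9.4] [ 565.4 -389.7  182.7   39.2   11.2]
at 19.4 [ 477.6 -276.7  193.5] yaw 9.76 F [-0.6 -0.2 -0.8] gap 85.7
  shift [ 32.8   0.9 129.5] twist -0.004
```

View pics/g.png

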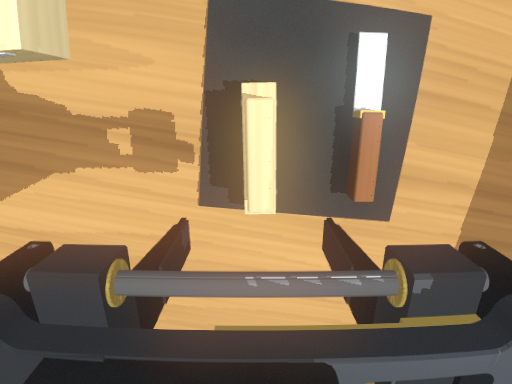

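The blade lies flat at (370,115) and the scraper stands at (260,150). I'll grasp the scraper.

Emit:
{"op": "servo_tool", "data": {
  "increments": [
    [[32,3.4,40,-0.011,0.8],[32,3.4,80,-0.011,0.8],[32,3.4,110,-0.011,0.8],[32,3.4,125,-0.011,0.8],[32,3.4,129,-0.011,0.8],[32,3.4,129,-0.011,0.8],[32,3.4,129,-0.011,-1],[32,3.4,129,-0.011,-1],[32,3.4,129,-0.011,-1],[32,3.4,129,-0.011,-1],[32,3.4,129,-0.011,-1],[32,3.4,129,-0.011,-1],[32,3.4,129,-0.011,-1],[32,3.4,129,-0.011,-1],[32,3.4,129,-0.011,-1],[32,3.4,129,-0.011,-1],[32,3.4,129,-0.011,-1]]
  ]
}}

```text
t: 21.1
ee_pos: [509.5, -274.2, 65.1]
tool_rot: [0.996, 0.091, 0.0, 0.0]
force: [0.9, -0.9, -1.2]
finger_gap: 25.9
finger_force: 30.0
```

Emit:
{"op": "servo_tool", "data": {
  "increments": [
    [[0,0,0,0,-1],[0,0,-5,0,-1],[0,0,-30,0,-1],[0,0,-70,0,-1],[0,0,-110,0,-1],[0,0,-145,0,-1],[0,0,-145,0,-1],[0,0,-145,0,-1]]
  ]
}}

```text
t: 21.9
ee_pos: [509.2, -273.9, 210.4]
tool_rot: [0.996, 0.091, 0.0, 0.0]
force: [-0.9, -0.5, -3.0]
finger_gap: 26.3
finger_force: 30.0
```

Run:
```python
from h import *
print(observe()['finger_force'])
go(st(-160,-250,200),st(-200,205,200),st(-14,205,200),yaw=SY)
```

```text
29.996576607227325
at 21.9 [ 509.2 -273.9  210.4] yaw 10.42 F [-0.9 -0.5 -3. ] gap 26.3
  shift [  15.1 -110.6   10.3] twist 0.016
  shift [ -17.6 -566.2   10.1] twist 0.016
  shift [ 168.4 -563.2   10.2] twist 0.016
```

Emit:
{"op": "servo_tool", "data": {
  "increments": [
    [[0,-20,0,0.016,-1],[5,-55,0,0.016,-1],[10,-95,0,0.016,-1],[20,-140,0,0.016,-1],[25,-185,0,0.016,-1],[30,-230,0,0.016,-1],[40,-275,0,0.016,-1],[50,-320,0,0.016,-1],[70,-360,0,0.016,-1],[90,-400,0,0.016,-1],[110,-440,0,0.016,-1],[130,-480,0,0.016,-1],[150,-520,0,0.016,-1],[162,-550,0,0.016,-1],[164,-563,0,0.016,-1],[164,-563,0,0.016,-1],[164,-563,0,0.016,-1]]
  ]
}}

```text
t: 23.6
ee_pos: [568.4, 308.3, 208.9]
tool_rot: [0.997, 0.083, -0.001, 0.001]
force: [-0.6, -1.1, -2.0]
finger_gap: 25.7
finger_force: 30.0
```

Run:
```python
from h import *
a,p2=cover_angle('side');print(a)
p,d,c=shot('wrist')
cv2.imwrite('pics/hh.png',np.hstack([p[:,:,::-1],p2[:,:,::-1]])[:, ::1]); 
im=cv2.resize(np.hstack([p[:,:,::-1],p2[:,:,::-1]]),(800,300)); cv2.imwrite('pics/hh.png',im)
t=np.radians(SY)
def sc(P):
    q=P[:,:2]-ST; return np.c_[q[:,0]*np.cos(t)+q[:,1]*np.sin(t),-q[:,0]*np.sin(t)+q[:,1]*np.cos(t),P[:,2]]
P=sc(cloud(d,c)); 
# fence inner face edge: points with z~105
f=P[(P[:,2]>101)&(P[:,2]<108)&(P[:,0]>45)&(P[:,0]<80)&(P[:,1]>-30)&(P[:,1]<230)]
print('fence',len(f),np.percentile(f[:,0],[2,50,98]) if len(f) else '')
for r in regions_of('wrist','scraper')[:1]:
    Q=sc(cloud(d,c,r['pixels'])); print('scr',r['p'],np.percentile(Q,[1,50,99],axis=0).round(1))
for cam in ['scene','side']:
    p,d,c=shot(cam)
    for r in regions_of(cam,'offcut1')[:5]:
        Q=sc(cloud(d,c,r['pixels']))
        if len(Q)>8 and r['p']>.4: print(cam,'off',round(r['p'],2),np.percentile(Q,[2,50,98],axis=0).round(0).tolist())
    P=sc(cloud(d,c)); f=P[(P[:,2]>101)&(P[:,2]<108)&(P[:,0]>45)&(P[:,0]<80)&(P[:,1]>-30)&(P[:,1]<230)]
    print('fence',cam,len(f),np.percentile(f[:,0],[2,50,98]))
go(st(-14,205,145),st(-14,205,143.5),yaw=SY)
```

```text
(1.63, 187, array([ 70.9, 180.4]), np.float64(212.2))
fence 4170 [56.04344328 61.83383161 67.57759469]
scr 0.75 [[-62.  187.7 163.2]
 [ 13.3 203.6 214.1]
 [ 50.9 220.2 215.8]]
scene off 0.61 [[1.0, 72.0, 79.0], [23.0, 83.0, 92.0], [44.0, 97.0, 98.0]]
scene off 0.42 [[4.0, 123.0, 80.0], [22.0, 133.0, 92.0], [39.0, 148.0, 96.0]]
fence scene 214 [56.00173567 62.3747531  69.45911309]
side off 0.53 [[68.0, -147.0, 140.0], [71.0, -117.0, 183.0], [75.0, -78.0, 211.0]]
side off 0.49 [[-2.0, 14.0, 80.0], [20.0, 33.0, 93.0], [45.0, 47.0, 96.0]]
fence side 78 [57.51264786 62.82511303 69.71924162]
at 23.95 [569.2 308.6 210.4] yaw 9.45 F [-0.9 -0.1 -2.5] gap 25.8
  shift [ 4.  -1.2 65.4] twist -0.001
  shift [ 4.  -1.2 66.9] twist -0.001
```

View pics/hh.png

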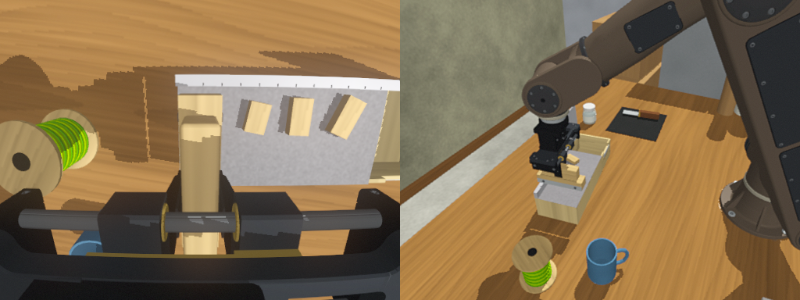

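The three offcuts lie between the lowered-to spot and the box, and the scraper hangs over the clear end of the board. I'll lower it and sweep.

Emit:
{"op": "servo_tool", "data": {
  "increments": [
    [[2,0,25,0,-1],[2,0,45,0,-1],[2,0,58,0,-1],[2,0,63,0,-1],[2,0,65,0,-1],[2,0,66,0,-1],[2,0,66,0,-1],[2,0,66,0,-1]]
  ]
}}

```text
t: 24.75
ee_pos: [571.2, 309.7, 144.8]
tool_rot: [0.997, 0.083, 0.001, -0.0]
force: [0.0, -0.2, -3.0]
finger_gap: 26.0
finger_force: 30.0
```

Run:
```python
from h import *
z=[]
for i in range(3):
    p,d,c=shot('side'); z.append(observe()['ee_pos'])
print(np.mean(z,0))
go(st(-14,-28,144),yaw=SY)
```

```text
[571.09490196 309.66718532 144.55037378]
at 24.9 [571.  309.6 144.4] yaw 9.5 F [-0.9  0.7 -1.5] gap 25.8
  shift [  2.  232.5   0.4] twist 0.0
```

Emit:
{"op": "servo_tool", "data": {
  "increments": [
    [[0,0,1.2,0,-1],[0,8,1.2,0,-1],[0,16,1.2,0,-1],[0,24,1.2,0,-1],[0,32,1.2,0,-1],[0,40,1.2,0,-1],[0,48,1.2,0,-1],[0,56,1.2,0,-1],[0,64,1.2,0,-1],[0,72,1.2,0,-1],[0,80,1.2,0,-1],[0,88,1.2,0,-1],[0,96,1.2,0,-1],[0,104,1.2,0,-1],[0,112,1.2,0,-1],[0,120,1.2,0,-1],[0,120,1.2,0,-1]]
  ]
}}

```text
t: 26.6
ee_pos: [591.0, 190.2, 142.9]
tool_rot: [0.997, 0.082, -0.0, 0.0]
force: [0.2, -1.2, -2.3]
finger_gap: 25.9
finger_force: 30.0
```

Run:
```python
from h import *
p,d,c=shot('wrist');q,_,_=shot('side')
cv2.imwrite('pics/i.png',cv2.resize(np.hstack([p[:,:,::-1],q[:,:,::-1]]),(800,300)))
go(st(-14,-30,144),yaw=SY)
```

```text
at 26.7 [590.8 191.1 142.9] yaw 9.48 F [ 0.2  0.4 -2.7] gap 25.9
  shift [  2.1 114.3  -1.1] twist -0.0
```

View pics/i.png

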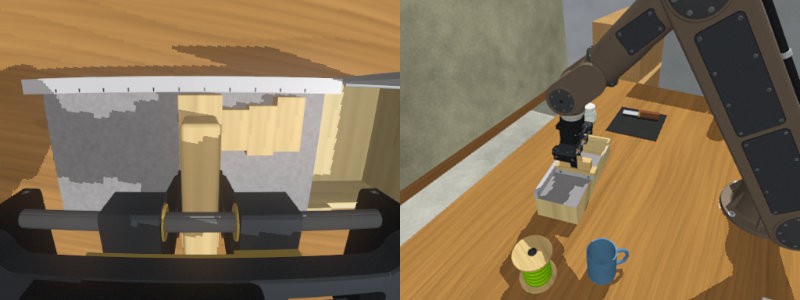

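The three offcuts are lined up at (235–300,120) ahead of the scraper, so I'll carry on over the edge.

Emit:
{"op": "servo_tool", "data": {
  "increments": [
    [[0,8,0,0,-1],[0,16,0,0,-1],[0,24,0,0,-1],[0,32,0,0,-1],[0,40,0,0,-1],[0,48,0,0,-1],[0,56,0,0,-1],[0,64,0,0,-1],[0,72,0,0,-1],[0,80,0,0,-1],[0,88,0,0,-1],[0,96,0,0,-1],[0,104,0,0,-1],[0,112,0,0,-1],[0,118,0,0,-1],[0,118,0,0,-1],[0,118,-30,0,-1],[-20,80,-70,0,-1],[-40,50,-80,0,-1],[-40,50,-80,0,-1]]
  ]
}}

```text
t: 28.7
ee_pos: [557.5, 138.3, 225.6]
tool_rot: [0.996, 0.084, 0.001, -0.0]
force: [0.3, -0.5, -2.1]
finger_gap: 25.9
finger_force: 30.0
```

Run:
```python
from h import *
p,d,c=shot('wrist');q,_,_=shot('scene')
cv2.imwrite('pics/j.png',np.hstack([cv2.resize(p[:,:,::-1],(400,300)),cv2.resize(q[80:305,150:450,::-1],(400,300))]))
for cam in ['wrist','scene','side']:
    p,d,c=shot(cam)
    for r in regions_of(cam,'offcut1')[:6]:
        Q=cloud(d,c,r['pixels'])
        if len(Q)>8 and r['p']>.3: print(cam,'off',round(r['p'],2),len(Q),np.median(Q,0).round(0))
print(cover_angle('side')[0])
go(st(-160,0,220),st(-160,-250,210),yaw=SY)
```

```text
wrist off 0.85 335 [663.  45.  19.]
wrist off 0.74 599 [657.  58.  35.]
wrist off 0.55 247 [650.  75.  55.]
(1.632, 346, array([ 70.9, 182.2]), np.float64(213.2))
at 29.15 [559.8 134.8 222.3] yaw 9.45 F [ 0.3 -0.3 -2. ] gap 26.1
  shift [-104.    34.     2.4] twist -0.001
  shift [-103.8  284.    12.4] twist -0.001
```

View pics/j.png

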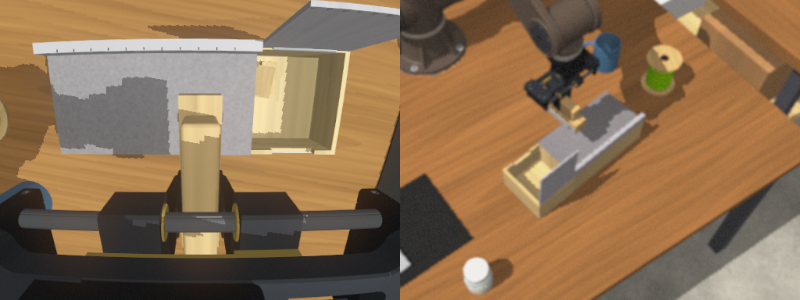

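Run:
```python
from h import *
p,d,c=shot('wrist')
for r in regions_of('wrist','offcut1')[:4]:
    Q=cloud(d,c,r['pixels'])
    if len(Q)>8 and r['p']>.3:
        t=np.radians(SY);q=Q[:,:2]-ST; S=np.c_[q[:,0]*np.cos(t)+q[:,1]*np.sin(t),-q[:,0]*np.sin(t)+q[:,1]*np.cos(t),Q[:,2]]
        print(round(r['p'],2),np.percentile(S,[2,50,98],axis=0).round(0).tolist(),r['box'])
cv2.imwrite('pics/k.png',cv2.resize(p[40:210,300:470,::-1],(510,510),interpolation=cv2.INTER_CUBIC))
```

```text
0.76 [[1.0, -69.0, 20.0], [26.0, -56.0, 35.0], [44.0, -46.0, 38.0]] [322.6, 85.6, 349.5, 125.4]
0.62 [[7.0, -76.0, 17.0], [38.0, -71.0, 19.0], [52.0, -53.0, 21.0]] [332.9, 82.0, 350.9, 121.9]
0.52 [[7.0, -47.0, 42.0], [23.0, -40.0, 55.0], [40.0, -36.0, 57.0]] [319.1, 89.7, 335.2, 123.1]
0.42 [[-198.0, 318.0, 1.0], [-152.0, 350.0, 16.0], [-150.0, 369.0, 68.0]] [0.0, 232.4, 65.3, 268.3]
```

View pics/k.png

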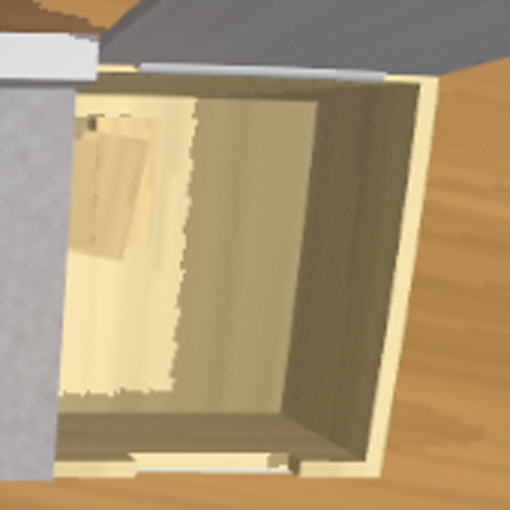

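The box holds all three offcuts, the highest reaching about z = 57, and the board is clear. Now the scraper goes back to the mat.

Emit:
{"op": "servo_tool", "data": {
  "increments": [
    [[-40,5,0,0,-1],[-80,20,0,0,-1],[-104,50,0,0,-1],[-104,90,0,0,-1],[-104,135,0,0,-1],[-104,180,0,0,-1],[-104,225,0,0,-1],[-104,270,0,0,-1],[-104,310,0,0,-1],[-104,350,0,0,-1],[-110,380,0,0,-1],[-115,395,0,0,-1],[-115,395,0,0,-1],[-115,395,0,0,-1]]
  ]
}}

```text
t: 30.65
ee_pos: [511.1, -272.6, 222.8]
tool_rot: [0.997, 0.083, -0.0, -0.0]
force: [-0.5, 0.2, -2.3]
finger_gap: 26.2
finger_force: 30.0
```

Run:
```python
from h import *
p,d,c=shot('scene')
for r in regions_of('scene','blade')[:1]:
    Q=cloud(d,c,r['pixels']); print('blade',r['p'],np.median(Q,0).round(),rect(Q[:,:2]))
p,d,c=shot('wrist')
for r in regions_of('wrist','blade')[:1]:
    Q=cloud(d,c,r['pixels']); print('blade',r['p'],np.median(Q,0).round(),rect(Q[:,:2]))
go((515,-273,65.4),yaw=10.2)
```

```text
blade 0.78 [ 570. -386.   17.] [ 549.8 -387.9  200.6   31.3    9.4]
blade 0.63 [ 568. -383.   15.] [ 562.9 -387.3  177.4   35.4    9.5]
at 30.85 [ 511.5 -272.1  223.2] yaw 9.57 F [-0.2  0.7 -2.6] gap 25.7
  shift [  3.2   1.4 157.8] twist -0.011
```

Emit:
{"op": "servo_tool", "data": {
  "increments": [
    [[12,1.5,40,0,-1],[12,1.5,80,0,-1],[12,1.5,120,0,-1],[12,1.5,145,0,-1],[12,1.5,153,0,-1],[12,1.5,156,0,-1],[12,1.5,157.8,0,-1],[12,1.5,158.2,0,-1],[12,1.5,158.2,0,-1],[12,1.5,158.2,0,0.2],[12,1.5,158.2,0,0.5],[12,1.5,158.2,0,0.5],[12,1.5,158.2,0,0.5],[12,1.5,158.2,0,0.5],[12,1.5,140,0,0.5],[12,1.5,100,0,0.5],[12,1.5,50,0,0],[12,1.5,0,0,-1],[12,1.5,-40,0,-1],[12,1.5,-60,0,-1]]
  ]
}}

```text
t: 32.85
ee_pos: [523.9, -273.0, 287.0]
tool_rot: [0.997, 0.083, 0.002, 0.002]
force: [0.1, 1.7, -0.9]
finger_gap: 44.4
finger_force: 0.0
```

Run:
```python
from h import *
p,d,c=shot('wrist')
for t in ['scraper','blade']:
  for r in regions_of('wrist',t)[:1]:
    P=cloud(d,c,r['pixels']); zt=np.percentile(P[:,2],95); top=P[P[:,2]>zt-6]
    print(t,r['p'],zt,rect(top[:,:2]))
go(st(105,-90,290),yaw=SY); go(st(105,-90,200))
```

```text
blade 0.63 32.95459841181786 [ 523.2 -391.8  101.7   25.5    9.4]
at 33.0 [ 523.5 -272.8  283.9] yaw 9.5 F [-0.8  0.1 -0.3] gap 32.9
  shift [ 264.  -272.1   -6.1] twist -0.0
at 33.0 [ 523.5 -272.8  283.9] yaw 9.5 F [-0.8  0.1 -0.3] gap 32.9
  shift [ 263.9 -272.3   83.9] twist None
```

Emit:
{"op": "servo_tool", "data": {
  "increments": [
    [[33,-34,-6,0,-1],[66,-68,-6,0,-1],[99,-102,-6,0,-1],[132,-136,-6,0,-1],[165,-170,-6,0,-1],[198,-204,-6,0,-1],[231,-238,-6,0,-1],[264,-272,-6,0,-1],[269,-272,-6,0,-1],[269,-272,-6,0,-1],[269,-272,-6,0,-1]]
  ]
}}

```text
t: 34.1
ee_pos: [743.3, 39.1, 287.5]
tool_rot: [0.997, 0.083, -0.001, 0.0]
force: [-0.9, -0.2, 0.0]
finger_gap: 0.2
finger_force: 0.0
```

Run:
```python
from h import *
print(cover_angle('scene')[0])
p,d,c=shot('scene')
for t in ['scraper','offcut1']:
  for r in regions_of('scene',t)[:2]:
    P=cloud(d,c,r['pixels']); zt=np.percentile(P[:,2],95); top=P[P[:,2]>zt-6]
    print(t,r['p'],zt,rect(top[:,:2]))
pts=[st(110,-90,216)]
for th in [1.63,1.5,1.3,1.1,.9,.7,.5,.3,.2,.1,.0]:
    pts.append(st(66-115*np.cos(th)+4*np.sin(th)+10,-90,76+115*np.sin(th)+4*np.cos(th)+25))
go(*pts,yaw=SY)
```

```text
(1.618, 271, array([ 71.4, 152.4]), np.float64(214.6))
scraper 0.64 72.48581632477703 [ 523.5 -274.   110.    26.    10.3]
offcut1 0.6 72.4746586584511 [ 523.3 -274.3  110.6   25.9   10.8]
at 34.3 [743.5  38.7 289.2] yaw 9.42 F [-0.1  0.7 -0.2] gap 0.0
  shift [ 0.7 -1.2 73.2] twist -0.001
  shift [-22.5  -1.1  73.6] twist -0.001
  shift [-37.5  -1.1  73.2] twist -0.001
  shift [-60.2  -1.1  76.3] twist -0.001
  shift [-81.9  -1.   83.9] twist -0.001
  shift [-101.7   -1.    95.6] twist -0.001
  shift [-118.7   -1.   111. ] twist -0.001
  shift [-132.3   -1.   129.5] twist -0.001
  shift [-142.    -1.   150.4] twist -0.001
  shift [-145.3   -1.   161.4] twist -0.001
  shift [-147.4   -1.   172.7] twist -0.001
  shift [-148.3   -1.   184.2] twist -0.001
```

Emit:
{"op": "servo_tool", "data": {
  "increments": [
    [[0,-1,40,0,-1],[0,-1,70,0,-1],[0,-1,73,0,-1],[-10,-1,73,0,-1],[-17,-1,73,0,-1],[-23,-1,73,0,-1],[-30,-1,73,0,-1],[-37.5,-1,73,0,-1],[-45,-1,74,0,-1],[-52,-1,75,0,-1],[-60,-1,76,0,-1],[-67,-1,78.5,0,-1],[-75,-1,81,0,-1],[-82,-1,84,0,-1],[-88,-1,87.5,0,-1],[-95,-1,91.5,0,-1],[-102,-1,95.5,0,-1],[-107,-1,100,0,-1],[-113,-1,105.5,0,-1],[-118.5,-1,111,0,-1]]
  ]
}}

```text
t: 36.3
ee_pos: [626.2, 21.3, 177.4]
tool_rot: [0.997, 0.083, -0.0, 0.0]
force: [0.7, 0.5, 1.0]
finger_gap: 0.6
finger_force: 0.6
```

Run:
```python
from h import *
p,d,c=shot('side');q,_,_=shot('scene')
cv2.imwrite('pics/l.png',np.hstack([cv2.resize(p[80:305,100:400,::-1],(400,300)),cv2.resize(q[80:305,150:450,::-1],(400,300))]))
pts=[]
for th in [.7,.6,.5,.4,.3,.2,.1,.0]:
    pts.append(st(66-115*np.cos(th)+4*np.sin(th)+10,-90,76+115*np.sin(th)+4*np.cos(th)+25))
go(*pts,yaw=SY)
```

```text
at 36.4 [625.8  21.3 177. ] yaw 9.49 F [-0.  -0.5  0.4] gap 0.3
  shift [ 0.2  1.  -1.2] twist -0.0
  shift [-7.   1.   7.7] twist -0.0
  shift [-13.4   1.   17.3] twist -0.0
  shift [-18.7   1.   27.5] twist -0.0
  shift [-23.    1.   38.2] twist -0.0
  shift [-26.2   1.   49.2] twist -0.0
  shift [-28.3   1.   60.5] twist -0.0
  shift [-29.3   1.   72. ] twist -0.0
```

View pics/l.png

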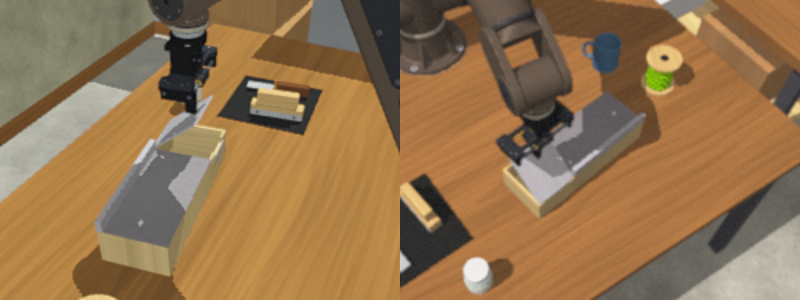

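The cover follows the fingers and is now at about 40°. I'll press it down to shut.

Emit:
{"op": "servo_tool", "data": {
  "increments": [
    [[-3.5,0,4,0,-1],[-7,0,8,0,-1],[-13,0,17,0,-1],[-16,0,22,0,-1],[-19,0,27,0,-1],[-21,0,33,0,-1],[-23,0,38,0,-1],[-25,0,44,0,-1],[-26,0,49,0,-1],[-27,0,55,0,-1],[-28,0,60,0,-1],[-29,0,65,0,-1],[-29,0,69,0,-1],[-29,0,71.5,0,-1],[-29,0,72.5,0,-1],[-29,0,73,0,-1],[-29,0,73,0,-1]]
  ]
}}

```text
t: 38.1
ee_pos: [598.0, 16.6, 105.3]
tool_rot: [0.997, 0.083, -0.0, 0.0]
force: [-3.0, 0.2, 4.6]
finger_gap: 0.5
finger_force: 2.2
```

Emit:
{"op": "servo_tool", "data": {
  "increments": [
    [[0,0,0.7,0,-1],[0,0,1.3,0,-1],[0,0,1.3,0,-1],[0,0,1.3,0,-1]]
  ]
}}

```text
t: 38.5
ee_pos: [598.1, 16.6, 105.1]
tool_rot: [0.997, 0.083, 0.0, 0.0]
force: [-6.8, -0.5, 17.1]
finger_gap: 0.9
finger_force: 8.4
```

Emit:
{"op": "servo_tool", "data": {
  "increments": [
    [[0,0,-10,0,-1],[-20,0,-50,0,-1],[-60,20,-90,0,-1],[-100,60,-130,0,-1],[-130,100,-160,0,-1],[-130,140,-170,0,-1],[-130,180,-170,0,-1],[-130,180,-170,0,-1]]
  ]
}}

```text
t: 39.3
ee_pos: [500.0, -186.4, 275.3]
tool_rot: [0.997, 0.081, 0.001, 0.001]
force: [0.9, 0.4, 0.3]
finger_gap: 0.4
finger_force: 0.0
```

Run:
```python
from h import *
t=np.radians(SY); ims=[]
for cam in ['scene','side']:
    p,d,c=shot(cam); ims.append(p[:,:,::-1])
    P=cloud(d,c); q=P[:,:2]-ST; X=q[:,0]*np.cos(t)+q[:,1]*np.sin(t); Y=-q[:,0]*np.sin(t)+q[:,1]*np.cos(t)
    for n,y0,y1 in [('cover',-140,-40),('board',0,220)]:
        for x0,x1 in [(-62,-30),(10,40)]:
            m=(X>x0)&(X<x1)&(Y>y0)&(Y<y1)&(P[:,2]>60)&(P[:,2]<115)
            print(cam,n,x0,m.sum(),np.percentile(P[m,2],[2,50,98]).round(1) if m.sum()>5 else '')
    for th in ['blade','scraper','mug','spool','jar','mat','offcut1']:
        for r in regions_of(cam,th)[:1]:
            Q=cloud(d,c,r['pixels']); zt=np.percentile(Q[:,2],95); print(cam,th,round(r['p'],2),np.median(Q,0).round(),zt.round(),rect(Q[Q[:,2]>zt-8][:,:2]))
cv2.imwrite('pics/m.png',cv2.resize(np.hstack(ims),(800,300)))
```

```text
scene cover -62 224 [74.2 78.8 83.4]
scene cover 10 235 [74.5 79.  83.2]
scene board -62 430 [74. 79. 84.]
scene board 10 438 [74.1 79.1 83.4]
scene blade 0.96 [ 570. -385.   17.] 35.0 [ 522.7 -392.1  100.4   24.2    9.9]
scene scraper 0.82 [ 546. -276.   59.] 73.0 [ 524.1 -273.9  111.7   25.3    9.5]
scene mug 0.72 [378. 424.  58.] 93.0 [374.1 431.2  82.3  80.9  76.8]
scene spool 0.59 [537. 503. 102.] 112.0 [524.5 517.1  99.   97.1 -59.7]
scene jar 0.22 [631. 128.  78.] 100.0 [666.4 215.5 254.5  17.  -81. ]
scene mat 0.7 [ 575. -330.    2.] 6.0 [ 555.7 -323.1  244.5  243.2    4.3]
side cover -62 207 [76.6 79.2 82.3]
side cover 10 183 [77.  79.2 81.8]
side board -62 724 [77.2 79.8 82.2]
side board 10 641 [77.3 79.6 82.1]
side blade 0.71 [ 535. -381.   22.] 33.0 [ 523.1 -346.7  115.4   97.3   88.5]
side scraper 0.8 [ 522. -259.   37.] 71.0 [ 524.2 -269.4  108.2   30.9    9.3]
side mug 0.92 [372. 426.  54.] 94.0 [373.2 435.   78.4  76.1 -88.4]
side spool 0.68 [512. 532. 108.] 111.0 [524.3 521.2  99.7  99.7 -71.1]
side jar 0.61 [ 763. -213.   51.] 85.0 [ 772.5 -230.7   57.2   55.    89.1]
side mat 0.79 [ 573. -265.    2.] 5.0 [ 558.5 -326.6  257.7  249.4  -86. ]
side offcut1 0.35 [511. 533. 109.] 111.0 [524.3 521.2  99.7  99.7 -71.1]
```

View pics/m.png

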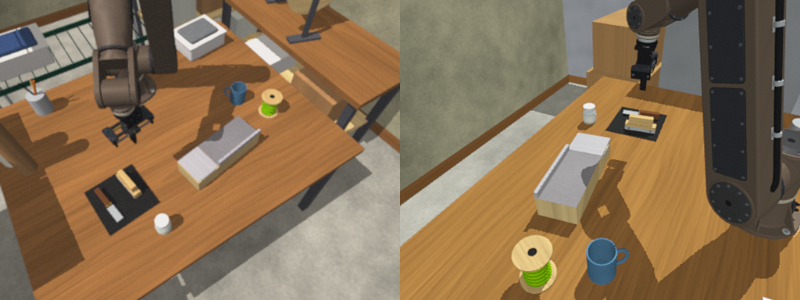

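The cover is flush at z ≈ 79, the tools are on the mat and the board is empty. One light patch on the bench, at side (602,211), needs a quick height check before I hand in.

Run:
```python
from h import *
p,d,c=shot('side'); m=np.zeros(d.shape,bool); u,v=int((602-400)*1.28),int(211*1.28); m[v-8:v+8,u-8:u+8]=1
P=cloud(d,c,m); print(np.median(P,0).round(),np.percentile(P[:,2],[2,98]).round(1))
if np.percentile(P[:,2],90)<7: print(hand_in())
```

```text
[470. 243.  -0.] [-2.9  2.1]
the job is handed in; nothing more can be done
None
```

The job is handed in: I levered the cover open with the blade, swept all three offcuts into the box with the scraper, shut the cover flush, and put both tools back on the mat, the blade flat and the scraper on its base; the mug, spool and jar were not touched.

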